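# Undo the hold-down bar of a mould-setting jig with an unmarked thread

## Robot

A 6-joint arm with a two-finger parallel gripper is mounted at the origin on a cart in front of the work surface, level with it; the furniture and walls round the work are solid. World frame = base frame: x ahead of the robot, y to its left, z up, the work surface at z = 0. Lengths are in mm, angles in rad, forces in N, time in s.
With the tool pointing down it reaches from about 350 to 850 mm from the base axis. Payload 8.1 kg.
Tool frame: the origin (TCP) lies midway between the tips of the shut fingers; the grasp point (between the pads) lies 19 mm behind it; z points along the fingers, y is the direction in which the jaws open and shut (so a half turn about z gives the same grasp; the last joint's range is limited). The gripper opens to 85 mm and grips with 20 to 120 N. Pads are 22 mm wide; open, the fingers measure 114 mm over their backs; the gripper's body (76 mm by 85 mm) begins 54 mm behind the grasp point. The pads swing forward as they close: fully open they stand 13 mm farther back than shut.
Start: joints at [1.04, 0.13, 1.488, -0, 1.523, -0.085], TCP at [258.688, 541.374, 208.292] pointing down, gripper open.
Joint ranges: [-2.96, 2.96], [-0.89, 2.26], [0.02, 2.5], [-1.34, 4.48], [0, 2.73], [-2.66, 2.66]. Speed limits (rad/s): [2.39, 2.39, 2.79, 3.14, 3.14, 3.14].

## Interface

Orientations are given as a 3x3 rotation matrix whose columns are the frame's x, y, z axes.
In Python, from bench import env gives the robot as it stands. The module is installed in compiled form; this text tells all that it offers.
- The arm moves only by the tool servo_tool, never from a script. Its arguments are lists of equal length, an entry for each row: "translation": the shift along the world's x, y, z in m, a list of three; "spin": the turn about the world's z in degrees; "gripper": the opening, from 0 (shut) to 1 (fully open). In form: {"translation": [[dx, dy, dz], ...], "spin": [spin, ...], "gripper": [gripper, ...]}. A call has 1 to 20 rows; each row is the pose to reach, as a shift and turn from the pose commanded when the call began; what a row does not reach only later rows make up. A row lasts 1/12 s, in which the tool goes at most 41.7 mm and 7.16 degrees, less where a joint would pass 70% of its speed; a pose out of reach is approached as far as the arm can. A call with a gripper value outside its range is refused whole. The fingers move at their own pace and stop on an object; "grip_force" is the grip in N (left out, the last holds). Time passes only in rows, so rows that repeat a pose let the fingers close. It gives the time, the measured TCP pose, the force and the opening at its end, in the units of the state.
- env.read_state(): the state, without advancing time (a new reading comes with each control period).
- env.capture(name): name is "side" or "top" or "wrist"; returns a dict with "pixels" (400x640x3 uint8, red, green, blue), "camera_matrix" (3x3 intrinsics, pixels), "dist_coeffs" ([k1, k2, p1, p2, k3] as OpenCV has them; the pictures are not rectified), "extrinsics" (4x4, takes a point from camera to world coordinates); the wrist camera has in their place "mount" (4x4, takes a point from camera to tool coordinates, whose origin is the TCP and whose axes are the flange's). Camera axes: x right, y down, z forward; pixel columns grow to the right and rows downward; lengths in mm; the calibration is good to about 2 mm. A picture is of the moment at which its call begins: read the wrist's pose just before it. There is no depth.
- env.sign_off(): hands the job in, once; it reports no verdict.
The state is a dict: "time_s": time; "q": joint angles; "qvel": joint speeds; "joint_efforts": joint torques, N m; "eef_pos": TCP position; "tool_rot": TCP orientation; "force": force on the tool from outside, world axes, zero at the start; "moment": the same for the moment, N m; "grip_width": finger opening in mm.
Only numpy, scipy, OpenCV 4.12 (cv2) and the standard library are available. Lean on these libraries where they do the work, as an engineer would, in place of code of your own. Each camera call takes 0.05 s, during which the arm holds its last target.

## Task

The chocolate has set: take the hold-down bar off the jig and lay it flat inside the shallow metal tray, gently and handle upward. The bar is held by the black knob above its slotted end, and nobody remembers whether that knob's thread is right- or left-handed, so find by feel which way it gives and undo it, then, without prying the bar, lift it level off its rests and draw it out from under the knob. Leave the mould, the ring cutter and the piping nozzles where they are.

Things in the scene. Friction and masses are not known exactly. Their poses are not given: they have to be found in the camera images.
- jig: Fixed aluminium mould-setting jig, base plate 260 (x) x 270 (y) x 10 mm; origin at the centre of its underside on the table. Two clamp stations cross it, at y = +60 (with the bar, lying along x) and y = -60 mm (bare). Each has a 10 mm stud at x = +100 mm with a black knob. The knobs look alike; one thread is right-hand, one left-hand; which is which changes and cannot be seen.
- rest_point (a point): Fixed point of the jig at x = -94, y = +60 mm, 36 mm above the table: top of the rest under the bar's outer end. Side lips 3 mm high stand 2 mm from each side of the bar. At the stud the bar lies, at the same height, on a second rest that ends at jig x = +111 mm. The bar must rise more than 3 mm, kept level, before it can be drawn towards jig -x or turned.
- knob_point (a point): Fixed point of the jig (it does not move with the knob) on the upright axis of the knob that holds the bar, at jig x = +100, y = +60 mm, 75 mm above the table: mid-height of the knob as it starts, fully tight. Round fluted black knob, 52 mm across, 26 mm high; the stud's end stands 8 mm out of its top. Tightened further it does not move at all.
- flange_point (a point): Fixed point of the jig on the same axis, 44 mm above the table, at the bar's top. The knob's steel flange, 40 mm across, starts 0.3 mm above it. Turned the way that undoes it the knob gives at about 0.4 N m, rises with its flange 18 mm a turn (2.9 mm per rad) to a stop at 3.6 rad (10.3 mm), and stays where left. 2.4 to 3.4 rad, in two or more grasps, give ample headroom for the bar.
- bar: Loose steel hold-down bar 218 x 30 x 8 mm, about 0.25 kg. Origin on the underside below the handle; x along the bar, from -100 to +118 mm; z up. A slot 14 mm wide, from x = +92 mm to the open +x end, holds the stud. At that end a lip turned down 3 mm, 5 mm thick, hooks over the far edge of the rest. Drawn 42 mm or more towards its own -x the bar is clear of flange and stud and may be lifted higher.
- bar_handle (a point): Grip point of the bar's handle, 39 mm above the bar's underside. The handle is an upright slab 44 mm along the bar, 14 mm thick across it, from 8 to 58 mm above the bar's underside.
- tray: Fixed shallow open steel tray 260 (x) x 140 (y) x 22 mm high, walls 4 mm and floor 4 mm thick; origin at the centre of its underside. It is empty.
- mould: Poured chocolate mould 210 x 116 x 19 mm lying loose in the middle of the jig beneath the bar, not touching it; origin at the centre of its underside.
- ring_cutter: Plain metal ring cutter 53 mm across, 26 mm high, standing loose between jig and tray; origin at the centre of its underside.
- nozzle: Conical metal piping nozzle 30 mm across, 40 mm high, standing loose between jig and tray; origin at the centre of its underside.
- small_nozzle: Conical metal piping nozzle 27 mm across, 36 mm high, standing loose between jig and tray, nearer the robot; origin at the centre of its underside.

How it is judged (in metres and radians):
On the way:
1. the bar is out from under the knob and lifted clear of the jig (horizontal distance between bar and knob_point above 0.135 m and height (world z) of bar above 0.06 m), for 0.1 s.
At the end, for the whole second after the job is handed in: The bar lies flat (within 0.05 rad, handle up) and at rest on the tray's floor, wholly inside its walls (underside within 5 mm of the floor), released (x of bar in the frame of tray between -0.04 and 0.04 m and y of bar in the frame of tray between -0.06 and 0.06 m and z of bar in the frame of tray below 0.009 m and angle between bar's own z axis and vertical below 0.05 rad and linear speed of bar below 0.02 m/s); the robot touches nothing.
It fails at once if the bar is dropped (falling faster than 0.6 m/s out of the fingers) (linear speed of bar above 0.6 m/s and contact force between the fingers and bar below 0.1 N).
It fails at once if the bar is pried or pressed hard against the jig (over 60 N) (contact force between bar and jig above 60 N).
It fails at once if the mould is pushed more than 20 mm (distance of mould from where it was at the start of the episode above 0.02 m).
It fails at once if the ring cutter or a piping nozzle is moved more than 20 mm (distance of any of ring_cutter, nozzle, small_nozzle from where it was at the start of the episode above 0.02 m).
It also fails if it takes over 72 s, if anything falls off the work surface, if the arm or the gripper's body presses on something with over 40 N, if the wrist force passes 120 N, or if a joint passes its speed limit or range.

## Working session

There is one attempt and no reset: what is moved stays moved. The work goes in short steps, Python scripts to look and compute and a tool call to move; the robot and the scene stay as the last step left them, time stands still between calls to the robot, and variables do not carry over. Pictures are saved under pics/ and viewed, and the job is handed in when it is done.

Besides the shell and the picture viewer there is one more tool, called by a JSON object that holds its "api" and its "payload", one argument or row to a line. servo_tool: Moves the arm, as the interface text tells. Its arguments: {"type":"object","properties":{"translation":{"type":"array","items":{"type":"array","items":{"type":"number"}}},"spin":{"type":"array","items":{"type":"number"}},"gripper":{"type":"array","items":{"type":"number"}},"grip_force":{"type":"number"}},"required":["translation","spin","gripper"]}

```bash
mkdir -p pics; ls; python3 - <<'E'
from bench import env
import cv2,numpy as np
s=env.read_state()
for k,v in s.items(): print(k,np.round(v,3).tolist())
for n in ("side","top","wrist"):
    c=env.capture(n); cv2.imwrite(f"pics/{n}0.png",c["pixels"][:,:,::-1])
    print(n,{k:np.round(v,3).tolist() for k,v in c.items() if k!="pixels"})
E
```

```text
pics
time_s 0.0
q [1.04, 0.131, 1.489, -0.0, 1.523, -0.085]
qvel [-0.0, 0.001, 0.001, -0.0, 0.001, -0.0]
joint_efforts [-0.001, -56.943, -50.053, -0.0, 0.016, -0.0]
eef_pos [258.383, 540.854, 207.231]
tool_rot [[-0.902, 0.431, -0.001], [0.431, 0.902, -0.002], [0.0, -0.002, -1.0]]
force [0.175, 0.298, -0.303]
moment [-0.026, 0.018, -0.022]
grip_width 85.055
side {'camera_matrix': [[444.824, 0.0, 321.048], [0.0, 444.824, 200.886], [0.0, 0.0, 1.0]], 'dist_coeffs': [-0.088, 0.0, 0.0, 0.0, 0.0], 'extrinsics': [[-0.988, -0.095, 0.118, 407.963], [-0.151, 0.598, -0.787, 757.4], [0.005, -0.796, -0.605, 656.926], [0.0, 0.0, 0.0, 1.0]]}
top {'camera_matrix': [[440.563, 0.0, 321.968], [0.0, 440.563, 204.258], [0.0, 0.0, 1.0]], 'dist_coeffs': [-0.006, 0.0, 0.0, 0.0, 0.0], 'extrinsics': [[-0.009, -0.982, 0.19, 339.353], [-1.0, 0.005, -0.02, -9.324], [0.018, -0.19, -0.982, 1034.439], [0.0, 0.0, 0.0, 1.0]]}
wrist {'camera_matrix': [[285.974, 0.0, 319.602], [0.0, 285.974, 201.079], [0.0, 0.0, 1.0]], 'dist_coeffs': [-0.031, 0.0, 0.0, 0.0, 0.0], 'mount': [[0.0, -0.959, -0.283, 72.534], [1.0, 0.001, -0.0, -0.016], [0.001, -0.283, 0.959, -164.799], [0.0, 0.0, 0.0, 1.0]]}
```

View pics/side0.png

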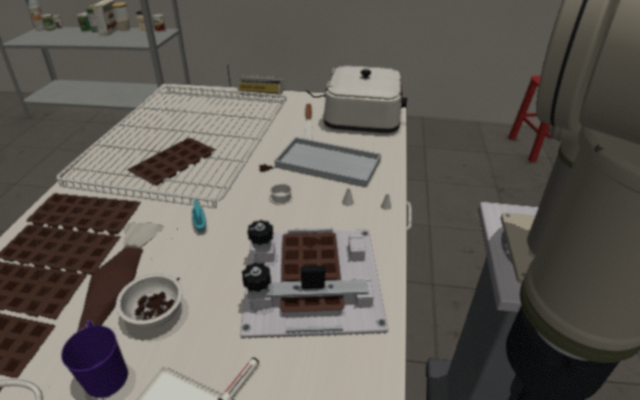

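View pics/top0.png

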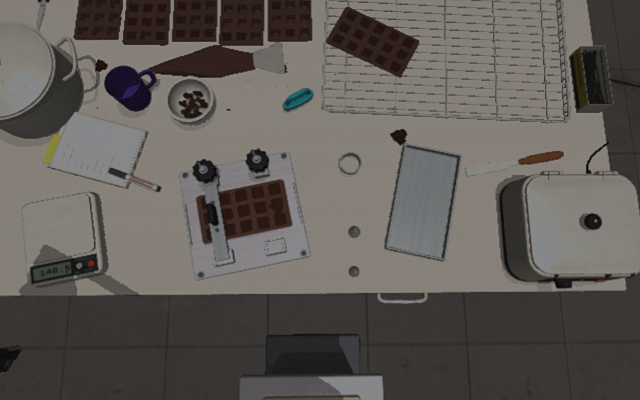

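View pics/wrist0.png

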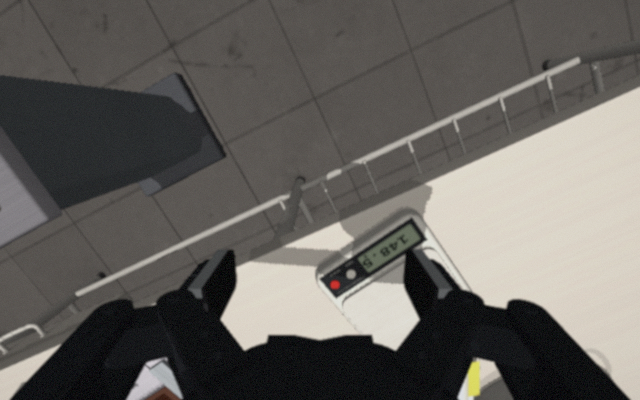

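```bash
cat > h.py <<'E'
import cv2,numpy as np
from bench import env
def cap(n):
    s=env.read_state(); c=env.capture(n)
    if n=="wrist":
        T=np.eye(4);T[:3,:3]=s["tool_rot"];T[:3,3]=s["eef_pos"]; c["extrinsics"]=T@np.array(c["mount"])
    return c
def ray(c,p):
    u=cv2.undistortPoints(np.array(p,float).reshape(-1,1,2),np.array(c["camera_matrix"]),np.array(c["dist_coeffs"]))[:,0]
    E=np.array(c["extrinsics"]); d=np.c_[u,np.ones(len(u))]@E[:3,:3].T
    return E[:3,3],d/np.linalg.norm(d,axis=1)[:,None]
def plane(c,p,z):
    o,d=ray(c,p); return o+d*((z-o[2])/d[:,2])[:,None]
def tri(*cps):
    A=np.zeros((3,3));b=np.zeros(3);L=[]
    for c,p in cps:
        o,d=ray(c,[p]);d=d[0];P=np.eye(3)-np.outer(d,d);A+=P;b+=P@o;L.append((o,P))
    x=np.linalg.solve(A,b); return x,[float(np.linalg.norm(P@(x-o))) for o,P in L]
def proj(c,X):
    E=np.linalg.inv(np.array(c["extrinsics"])); r,_=cv2.Rodrigues(E[:3,:3])
    return cv2.projectPoints(np.array(X,float).reshape(-1,1,3),r,E[:3,3],np.array(c["camera_matrix"]),np.array(c["dist_coeffs"]))[0][:,0]
def save(name,im,box=None,k=1):
    if box: x0,y0,x1,y1=box; im=im[y0:y1,x0:x1]
    cv2.imwrite("pics/"+name,cv2.resize(np.ascontiguousarray(im[:,:,::-1]),None,fx=k,fy=k,interpolation=cv2.INTER_CUBIC))
E
python3 - <<'E'
from h import *
c=cap("top"); save("topj.png",c["pixels"],(170,140,320,285),4); save("topt.png",c["pixels"],(330,120,480,280),3.7)
c=cap("side"); save("sidej.png",c["pixels"],(230,205,400,345),4)
E
```

```text
(no output)
```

View pics/topj.png

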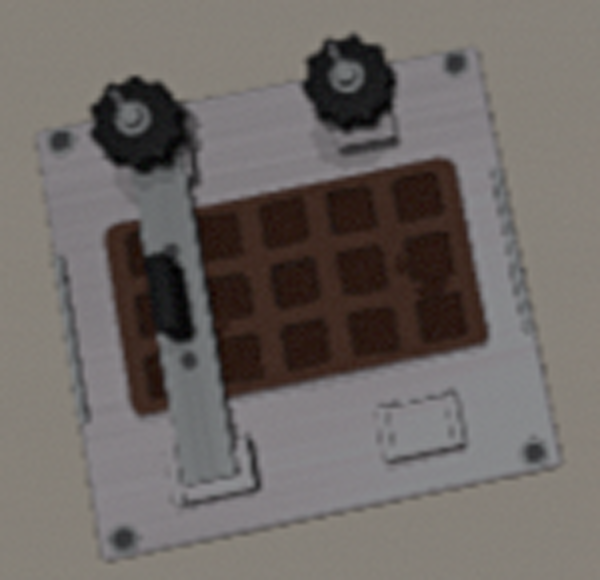

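View pics/sidej.png

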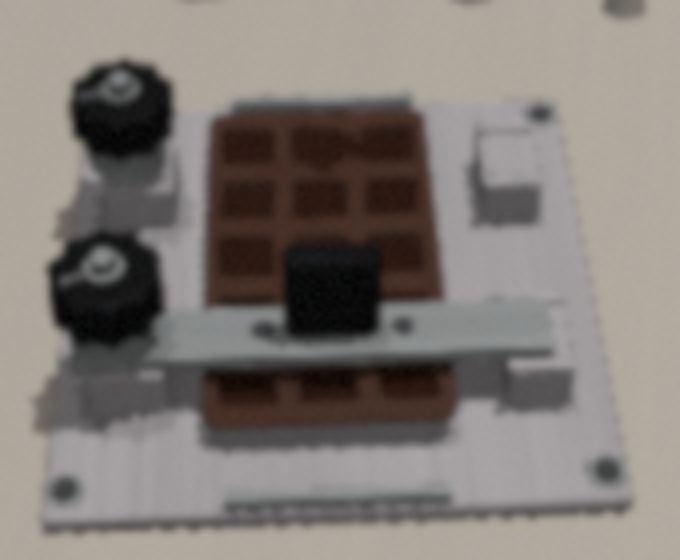

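View pics/topt.png

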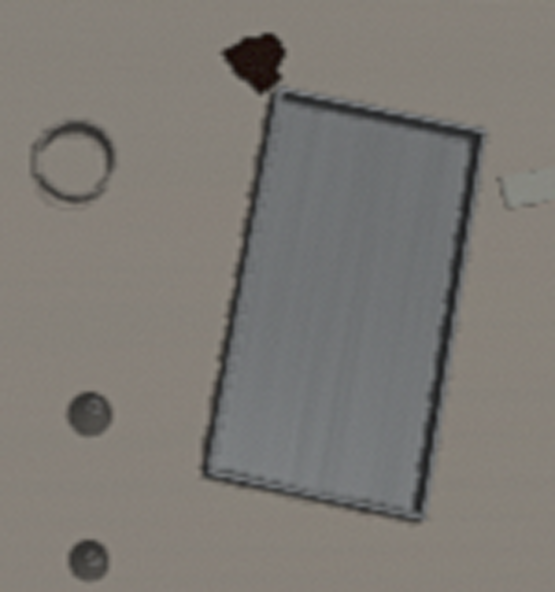

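```bash
python3 - <<'E'
from h import *
t=cap("top"); s=cap("side")
np.set_printoptions(precision=1,suppress=True)
Z=lambda p,o,k:np.array(p,float)/k+np.array(o)-(k-1)/(2*k)*0
jc=plane(t,Z([(37,130),(478,48),(565,465),(105,560)],(170,140),4),10)
print("jig",jc,jc.mean(0)); 
ax=(jc[0]+jc[1]-jc[2]-jc[3])/2; print("x len",np.linalg.norm(ax[:2]),"yaw",np.degrees(np.arctan2(ax[1],ax[0])))
ay=(jc[0]+jc[3]-jc[1]-jc[2])/2; print("y len",np.linalg.norm(ay),"yaw",np.degrees(np.arctan2(-ay[0],ay[1])))
sc=plane(s,Z([(45,527),(632,507),(560,108)],(230,205),4),10); print("side jig corners",sc)
st=tri((t,Z((133,117),(170,140),4)),(s,Z((102,262),(230,205),4))); print("stud",st)
st2=tri((t,Z((347,75),(170,140),4)),(s,Z((120,86),(230,205),4))); print("stud2",st2)
tc=plane(t,Z([(275,88),(483,132),(422,520),(205,475)],(330,120),3.7),22)
print("tray",tc,tc.mean(0)); ax=(tc[0]+tc[1]-tc[2]-tc[3])/2; ay=(tc[0]+tc[3]-tc[1]-tc[2])/2
print(np.linalg.norm(ax),np.degrees(np.arctan2(ax[1],ax[0])),np.linalg.norm(ay),np.degrees(np.arctan2(-ay[0],ay[1])))
# handle top centre
print("handle",plane(t,Z([(165,297)],(170,140),4),94))
for n,p in (("ring",(72,160)),("noz",(90,412)),("snoz",(88,558))): print(n,plane(t,Z([p],(330,120),3.7),30))
E
```

```text
jig [[616.2 310.4  10. ]
 [666.4  47.6  10. ]
 [414.7  -4.   10. ]
 [362.6 258.6  10. ]] [514.9 153.1  10. ]
x len 257.9051818439356 yaw 11.569416203146668
y len 267.6746257133195 yaw 11.020234847009611
side jig corners [[611.3 320.6  10. ]
 [361.2 270.6  10. ]
 [410.1  10.8  10. ]]
stud (array([602.4, 233.9,  86.8]), [0.18035400395817516, 0.18035400395843287])
stud2 (array([625.9, 116.2,  86.2]), [0.5893989388337324, 0.589398938833726])
tray [[ 682.5 -229.8   22. ]
 [ 652.2 -364.5   22. ]
 [ 401.7 -309.1   22. ]
 [ 430.6 -174.9   22. ]] [ 541.7 -269.6   22. ]
257.22821627733 -12.38593638853269 137.62202237850715 -12.409224812076177
handle [[500.2 210.7  94. ]]
ring [[631.8 -95.5  30. ]]
noz [[ 469.5 -103.3   30. ]]
snoz [[ 379.7 -100.1   30. ]]
```

{"api": "servo_tool", "payload": {
  "translation": [
    [0.025, -0.027, 0],
    [0.05, -0.054, 0],
    [0.075, -0.081, 0],
    [0.1, -0.108, 0],
    [0.125, -0.135, 0],
    [0.15, -0.162, 0],
    [0.175, -0.19, 0],
    [0.2, -0.217, 0],
    [0.225, -0.244, 0],
    [0.25, -0.271, 0],
    [0.275, -0.298, 0],
    [0.3, -0.325, 0],
    [0.3, -0.325, 0],
    [0.3, -0.325, 0]
  ],
  "spin": [-3, -6, -10, -14, -18, -22, -26, -30, -34, -37, -39, -40, -40, -40],
  "gripper": [1, 1, 1, 1, 1, 1, 1, 1, 1, 1, 1, 1, 1, 1]
}}

```text
time_s: 1.52
eef_pos: [559.8, 214.5, 208.0]
tool_rot: [[-0.411, 0.912, -0.0], [0.912, 0.411, -0.0], [-0.0, -0.0, -1.0]]
force: [-0.4, -0.0, 0.4]
grip_width: 85.2
```

```bash
python3 - <<'E'
from h import *
c=cap("wrist"); save("w1.png",c["pixels"],None,1.25); np.savez("w1.npz",**c); print(env.read_state()["q"],c["extrinsics"])
E
```

```text
[ 2.82563729e-01  1.28639288e-01  1.49060535e+00  3.32620783e-04
  1.52290692e+00 -1.42694241e-01] [[ 9.11522673e-01  3.94602975e-01  1.15822744e-01  5.29797473e+02]
 [ 4.11248729e-01 -8.73973914e-01 -2.58928717e-01  2.80369735e+02]
 [-9.47984883e-04  2.83651353e-01 -9.58927010e-01  3.72768732e+02]
 [ 0.00000000e+00  0.00000000e+00  0.00000000e+00  1.00000000e+00]]
```

View pics/w1.png

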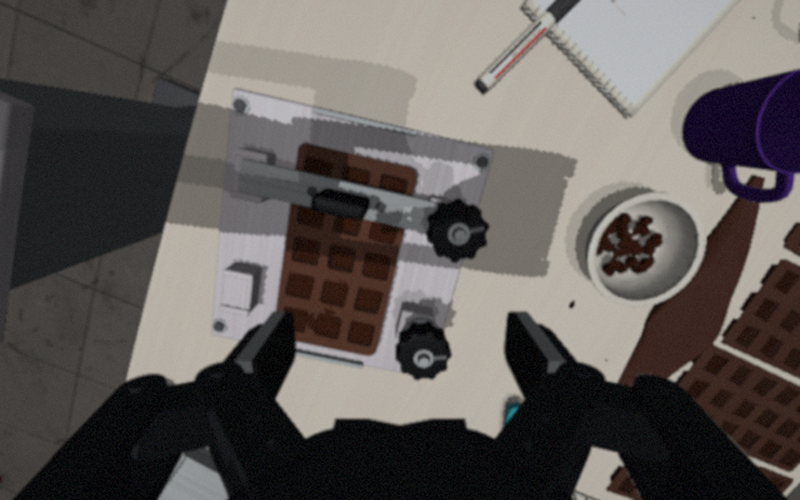

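```bash
python3 - <<'E'
from h import *
c=np.load("w1.npz"); save("w1z.png",c["pixels"],(165,60,405,310),3.2)
save("w1k.png",c["pixels"],(320,140,410,210),8)
E
```

```text
(no output)
```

View pics/w1z.png

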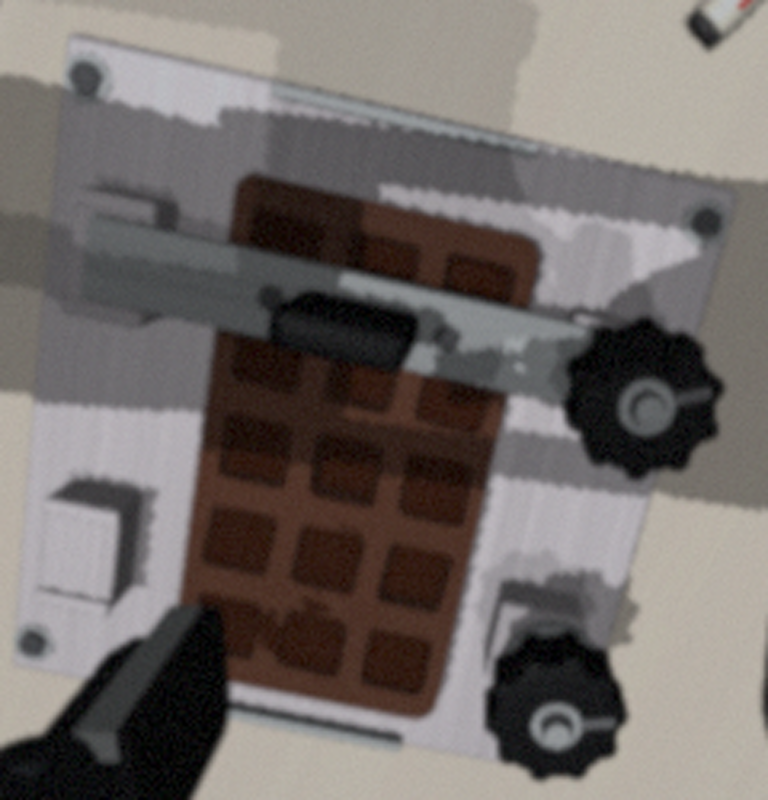

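View pics/w1k.png

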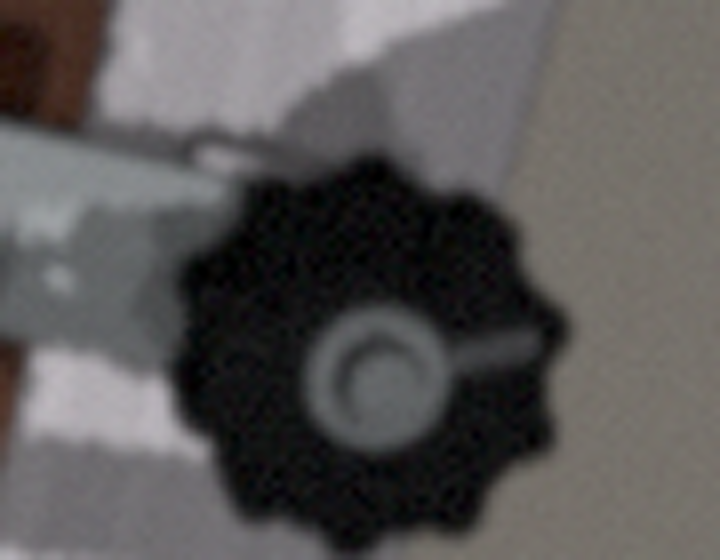

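```bash
python3 - <<'E'
from h import *
np.set_printoptions(precision=1,suppress=True)
w=np.load("w1.npz"); t=cap("top"); s=cap("side")
Z=lambda p,o,k:(np.array(p,float)+.5)/k-.5+np.array(o)
W=lambda p:Z(p,(165,60),3.2); T=lambda p:Z(p,(170,140),4); S=lambda p:Z(p,(230,205),4)
ks=Z((384,380),(320,140),8)
print("w+t",tri((w,ks),(t,T((133,117))))); print("w+s",tri((w,ks),(s,S((102,262))))); print("all",tri((w,ks),(t,T((133,117))),(s,S((102,262)))))
print("stud at 96: w",plane(w,[ks],96)," t",plane(t,[T((133,117))],96)," s",plane(s,[S((102,262))],96))
k2=W((555,725)); print("k2 w+t",tri((w,k2),(t,T((347,75)))), plane(w,[k2],92))
print("corners w",plane(w,W([(70,35),(737,195),(15,662)]),10)," t",plane(t,T([(105,560),(37,130),(565,465)]),10))
sw=plane(w,W([(86,78),(707,221),(33,643)]),10);st=plane(t,T([(122,540),(60,140),(535,453)]),10)
print("screws w",sw," t",st, "s",plane(s,S([(606,470),(64,489),(540,113)]),10))
for q in(sw,st):
    d=q[1]-q[0]; print("yaw",np.degrees(np.arctan2(d[1],d[0])),np.linalg.norm(d)," centre",(q[1]+q[2])/2)
    d=q[0]-q[2]; print("yaw",np.degrees(np.arctan2(-d[0],d[1])),np.linalg.norm(d))
E
```

```text
w+t (array([604.8, 236.3,  81.1]), [0.24222521970488256, 0.24222521970517616])
w+s (array([601.6, 237.9,  92. ]), [0.2015724293983565, 0.20157242939843567])
all (array([602.8, 235.6,  88.3]), [1.7663058996257097, 1.1857216831843609, 0.842274867623458])
stud at 96: w [[600.8 238.6  96. ]]  t [[600.9 232.4  96. ]]  s [[600.  241.7  96. ]]
k2 w+t (array([627.3, 117.3,  83.9]), [0.774579491043688, 0.7745794910436655]) [[623.8 122.   92. ]]
corners w [[364.4 264.2  10. ]
 [615.5 314.3  10. ]
 [417.3   4.3  10. ]]  t [[363.4 259.5  10. ]
 [617.1 311.4  10. ]
 [415.5  -3.2  10. ]]
screws w [[374.5 252.3  10. ]
 [609.6 300.9  10. ]
 [422.2  17.   10. ]]  t [[374.6 250.3  10. ]
 [610.9 297.4  10. ]
 [422.6  14.2  10. ]] s [[374.2 251.6  10. ]
 [609.6 299.2  10. ]
 [421.6  15.5  10. ]]
yaw 11.678967593863076 240.06371809741944  centre [515.9 158.9  10. ]
yaw 11.456592272123512 240.06676586414886
yaw 11.270513986933995 240.8987035528392  centre [516.7 155.8  10. ]
yaw 11.484636584803082 240.9432784454468
```

{"api": "servo_tool", "payload": {
  "translation": [
    [0.014, 0.007, -0.02],
    [0.028, 0.014, -0.04],
    [0.042, 0.022, -0.05],
    [0.042, 0.022, -0.05],
    [0.042, 0.022, -0.05]
  ],
  "spin": [0, 0, 0, 0, 0],
  "gripper": [1, 1, 1, 1, 1]
}}

```text
time_s: 2.08
eef_pos: [599.4, 239.5, 157.2]
tool_rot: [[-0.416, 0.909, -0.002], [0.909, 0.416, -0.001], [0.0, -0.002, -1.0]]
force: [0.2, -0.2, 0.9]
grip_width: 85.5
```

```bash
python3 - <<'E'
from h import *
c=cap("wrist"); save("w2.png",c["pixels"],None,1.25); np.savez("w2.npz",**c); print(env.read_state()["eef_pos"])
save("w2k.png",c["pixels"],(240,100,400,250),5)
E
```

```text
[599.83180499 239.3177112  158.48443318]
```

View pics/w2.png

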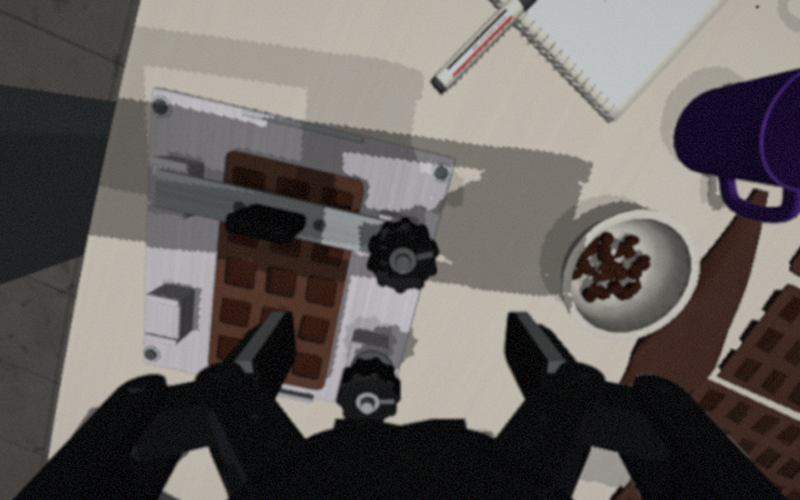

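View pics/w2k.png

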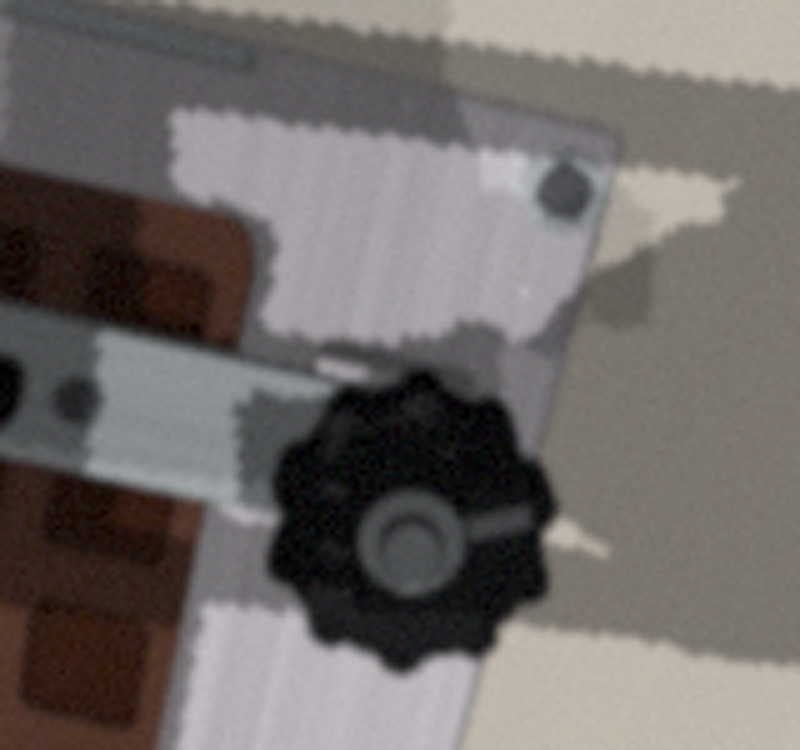

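```bash
python3 - <<'E'
from h import *
np.set_printoptions(precision=1,suppress=True)
w=np.load("w2.npz");w1=np.load("w1.npz");t=cap("top"); s=cap("side")
Z=lambda p,o,k:(np.array(p,float)+.5)/k-.5+np.array(o)
ks=Z((412,545),(240,100),5); k1=Z((384,380),(320,140),8);T=lambda p:Z(p,(170,140),4); S=lambda p:Z(p,(230,205),4)
print(plane(w,[ks],96),plane(w,[ks],88), tri((w,ks),(w1,k1)),tri((w,ks),(s,S((102,262)))),tri((w,ks),(t,T((133,117)))))
print("all",tri((w,ks),(w1,k1),(s,S((102,262))),(t,T((133,117)))))
sw=Z((565,190),(240,100),5);print("screw",plane(w,[sw],10))
for i in range(3): st=env.read_state(); print(np.array(st["eef_pos"]),st["time_s"])
E
```

```text
[[601.1 239.3  96. ]] [[602.2 236.9  88. ]] (array([601.8, 238. ,  91.7]), [0.08567452855776815, 0.08567452855769067]) (array([601.5, 238.1,  92. ]), [0.1690009422379278, 0.16900094223796053]) (array([603.5, 235.6,  84.2]), [0.7255715766929126, 0.7255715766932507])
all (array([602.7, 235.9,  88.1]), [1.0596136061559671, 1.4023092242427817, 1.163423533271674, 1.530555486034696])
screw [[609.5 300.3  10. ]]
[600.5 238.9 159.8] 2.2333
[600.5 238.9 159.8] 2.2333
[600.5 238.9 159.8] 2.2333
```

{"api": "servo_tool", "payload": {
  "translation": [
    [0.001, -0.001, -0.02],
    [0.001, -0.001, -0.04],
    [0.001, -0.001, -0.06],
    [0.001, -0.001, -0.08],
    [0.001, -0.001, -0.092],
    [0.001, -0.001, -0.1],
    [0.001, -0.001, -0.1],
    [0.001, -0.001, -0.1]
  ],
  "spin": [0, 0, 0, 0, 0, 0, 0, 0],
  "gripper": [1, 1, 1, 1, 1, 1, 1, 1]
}}

```text
time_s: 2.9
eef_pos: [602.0, 237.5, 59.2]
tool_rot: [[-0.414, 0.91, 0.001], [0.91, 0.414, 0.0], [-0.0, 0.001, -1.0]]
force: [0.8, 0.8, -0.1]
grip_width: 85.2
```

```bash
python3 - <<'E'
from h import *
s=env.read_state();print({k:np.round(s[k],2).tolist() for k in("eef_pos","force","moment","q","grip_width")})
c=cap("side"); save("s3.png",c["pixels"],(200,180,400,345),4)
E
```

```text
{'eef_pos': [601.98, 237.46, 59.18], 'force': [0.8, 0.85, -0.06], 'moment': [-0.01, -0.02, 0.01], 'q': [0.3, 0.36, 1.49, -0.0, 1.28, -0.13], 'grip_width': 85.24}
```

View pics/s3.png

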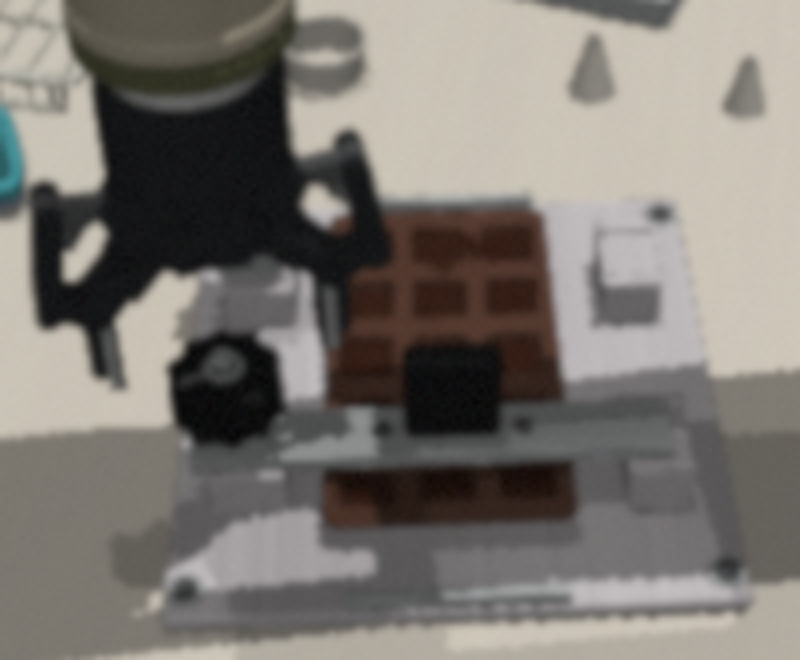

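```bash
python3 - <<'E'
from h import *
s=cap("side");R=np.array(env.read_state()["tool_rot"]);p=np.array(env.read_state()["eef_pos"])
X=[p+R@[0,y,-13] for y in(-42,42)]+[[601.6,237.3,88],[601.6,237.3,62]]
print((proj(s,X)-[200,180])*4, X)
E
```

```text
[[314.14293696 371.33150027]
 [126.55990982 407.53606443]
 [221.19888505 365.70818686]
 [226.31699735 406.19246379]] [array([564.58190027, 220.34874042,  73.10267533]), array([641.04311381, 255.12850747,  73.32768191]), [601.6, 237.3, 88], [601.6, 237.3, 62]]
```

{"api": "servo_tool", "payload": {
  "translation": [
    [0, 0, 0],
    [0, 0, 0],
    [0, 0, 0],
    [0, 0, 0],
    [0, 0, 0],
    [0, 0, 0],
    [0, 0, 0],
    [0, 0, 0]
  ],
  "spin": [0, 0, 0, 0, 0, 0, 0, 0],
  "gripper": [0.7, 0.5, 0.5, 0.5, 0.4, 0.4, 0.4, 0.4],
  "grip_force": 50
}}

```text
time_s: 3.67
eef_pos: [602.4, 237.6, 59.8]
tool_rot: [[-0.414, 0.91, 0.002], [0.91, 0.414, 0.0], [-0.0, 0.002, -1.0]]
force: [-2.7, -1.5, 7.5]
grip_width: 48.2
```

```bash
python3 - <<'E'
from h import *
s=env.read_state();print({k:np.round(s[k],2).tolist() for k in("eef_pos","force","moment","q","grip_width")})
c=cap("side"); save("s4.png",c["pixels"],(200,180,400,345),4)
c=cap("wrist"); save("w4.png",c["pixels"],None,1.25)
E
```

```text
{'eef_pos': [602.37, 237.62, 59.85], 'force': [-2.71, -1.47, 7.52], 'moment': [-0.11, 0.41, -0.04], 'q': [0.3, 0.36, 1.49, 0.0, 1.28, -0.13], 'grip_width': 48.24}
```

View pics/s4.png

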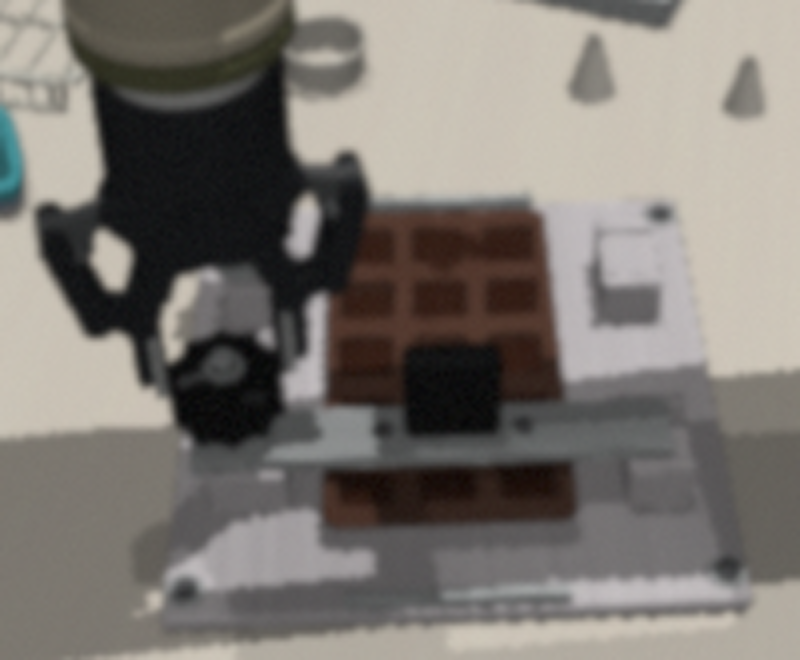

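View pics/w4.png

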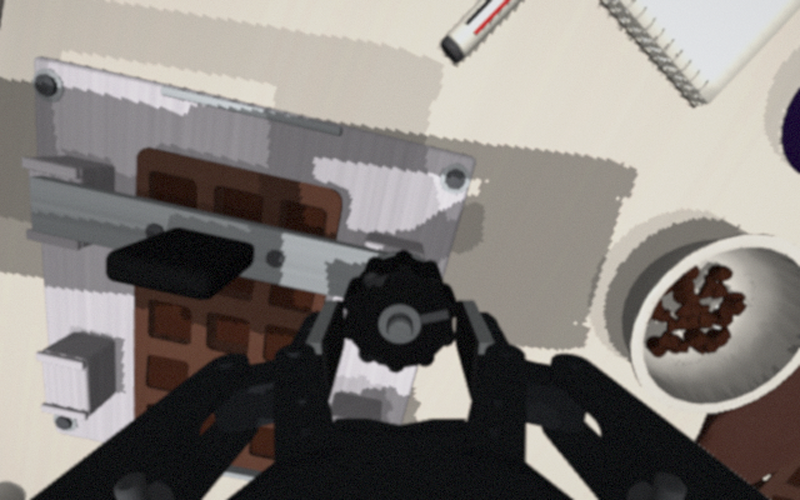

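{"api": "servo_tool", "payload": {
  "translation": [
    [0, 0, 0],
    [0, 0, 0],
    [-0.001, 0.0025, -0.001],
    [-0.001, 0.0025, -0.001],
    [-0.001, 0.0025, -0.001],
    [-0.001, 0.0025, -0.001],
    [-0.001, 0.0025, -0.001],
    [-0.001, 0.0025, -0.001],
    [-0.001, 0.0025, -0.001],
    [-0.001, 0.0025, -0.001]
  ],
  "spin": [0, 0, 0, 0, 0, 0, 0, 0, 0, 0],
  "gripper": [0.75, 0.75, 0.75, 0.75, 0.4, 0.4, 0.4, 0.4, 0.4, 0.4],
  "grip_force": 60
}}

```text
time_s: 4.6
eef_pos: [601.0, 240.2, 57.8]
tool_rot: [[-0.414, 0.91, 0.001], [0.91, 0.414, 0.001], [0.0, 0.001, -1.0]]
force: [-0.3, 2.2, 4.9]
grip_width: 48.2
```

```bash
python3 - <<'E'
from h import *
s=env.read_state();print({k:np.round(s[k],2).tolist() for k in("eef_pos","force","moment","q","grip_width","joint_efforts")})
E
```

```text
{'eef_pos': [601.03, 240.18, 57.82], 'force': [-0.35, 2.2, 4.93], 'moment': [0.27, 0.17, 0.01], 'q': [0.3, 0.37, 1.49, 0.0, 1.28, -0.13], 'grip_width': 48.2, 'joint_efforts': [-1.31, -62.2, -44.09, -0.65, -0.06, 0.03]}
```

{"api": "servo_tool", "payload": {
  "translation": [
    [0, 0, 0],
    [0, 0, 0],
    [0, 0, 0],
    [0, 0, 0]
  ],
  "spin": [1, 2, 3, 3],
  "gripper": [0.4, 0.4, 0.4, 0.4]
}}

```text
time_s: 4.93
eef_pos: [601.0, 240.1, 57.8]
tool_rot: [[-0.459, 0.888, 0.0], [0.888, 0.459, 0.001], [0.001, 0.001, -1.0]]
force: [-0.5, 2.1, 5.6]
grip_width: 48.2
```

```bash
python3 - <<'E'
from h import *
s=env.read_state();R=np.array(s["tool_rot"]);print(np.degrees(np.arctan2(R[1,0],R[0,0])),{k:np.round(s[k],2).tolist() for k in("eef_pos","force","moment","q","grip_width","joint_efforts")})
E
```

```text
117.32999711845771 {'eef_pos': [600.95, 240.06, 57.82], 'force': [-0.45, 2.12, 5.57], 'moment': [0.36, 0.34, -2.33], 'q': [0.3, 0.37, 1.49, 0.0, 1.28, -0.18], 'grip_width': 48.21, 'joint_efforts': [0.69, -62.02, -44.23, -1.56, -0.34, -2.77]}
```

CCW met −2.3 N m, so that way it is blocked. Now I'll feel the other way.

{"api": "servo_tool", "payload": {
  "translation": [
    [0, 0, 0],
    [0, 0, 0],
    [0, 0, 0],
    [0, 0, 0],
    [0, 0, 0]
  ],
  "spin": [-2, -4, -6, -8, -8],
  "gripper": [0.4, 0.4, 0.4, 0.4, 0.4]
}}

```text
time_s: 5.35
eef_pos: [601.3, 240.3, 58.0]
tool_rot: [[-0.331, 0.943, 0.001], [0.943, 0.331, 0.001], [0.0, 0.002, -1.0]]
force: [-0.2, 1.7, 4.9]
grip_width: 48.6
```

```bash
python3 - <<'E'
from h import *
s=env.read_state();R=np.array(s["tool_rot"]);print(np.degrees(np.arctan2(R[1,0],R[0,0])),{k:np.round(s[k],2).tolist() for k in("eef_pos","force","moment","q","grip_width","joint_efforts")})
c=cap("wrist"); save("w5.png",c["pixels"],(220,180,420,330),4)
E
```

```text
109.35406668306283 {'eef_pos': [601.28, 240.29, 58.02], 'force': [-0.23, 1.67, 4.95], 'moment': [0.33, 0.06, 0.13], 'q': [0.3, 0.37, 1.49, 0.0, 1.28, -0.04], 'grip_width': 48.58, 'joint_efforts': [-1.44, -61.8, -43.53, -0.64, 0.12, 0.91]}
```

View pics/w5.png

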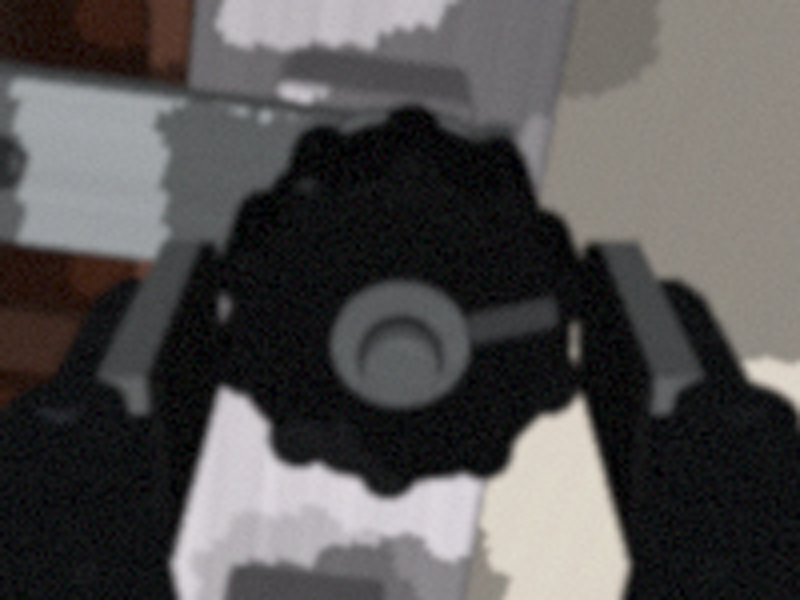

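{"api": "servo_tool", "payload": {
  "translation": [
    [0, 0, 0.0003],
    [0, 0, 0.0005],
    [0, 0, 0.0008],
    [0, 0, 0.001],
    [0, 0, 0.0013],
    [0, 0, 0.0015],
    [0, 0, 0.0018],
    [0, 0, 0.002],
    [0, 0, 0.0023],
    [0, 0, 0.0025],
    [0, 0, 0.0028],
    [0, 0, 0.003],
    [0, 0, 0.0033],
    [0, 0, 0.0035],
    [0, 0, 0.0038],
    [0, 0, 0.004],
    [0, 0, 0.0043],
    [0, 0, 0.0045],
    [0, 0, 0.0045]
  ],
  "spin": [-5, -10, -15, -20, -25, -30, -35, -40, -45, -50, -55, -60, -65, -70, -75, -80, -85, -90, -90],
  "gripper": [0.4, 0.4, 0.4, 0.4, 0.4, 0.4, 0.4, 0.4, 0.4, 0.4, 0.4, 0.4, 0.4, 0.4, 0.4, 0.4, 0.4, 0.4, 0.4]
}}

```text
time_s: 6.98
eef_pos: [605.1, 238.4, 62.8]
tool_rot: [[0.945, 0.327, 0.009], [0.327, -0.945, -0.001], [0.008, 0.004, -1.0]]
force: [17.0, -3.1, -5.0]
grip_width: 48.0
```

```bash
python3 - <<'E'
from h import *
s=env.read_state();R=np.array(s["tool_rot"]);print(np.degrees(np.arctan2(R[1,0],R[0,0])),{k:np.round(s[k],2).tolist() for k in("eef_pos","force","moment","q","grip_width","joint_efforts")})
c=cap("wrist"); save("w6.png",c["pixels"],None,1.25)
c=cap("side"); save("s6.png",c["pixels"],(200,180,400,345),4)
E
```

```text
19.07568182705847 {'eef_pos': [605.11, 238.44, 62.83], 'force': [17.04, -3.09, -4.99], 'moment': [-0.51, -2.89, -0.15], 'q': [0.3, 0.36, 1.49, -0.0, 1.28, 1.54], 'grip_width': 48.03, 'joint_efforts': [6.16, -64.9, -40.34, 2.69, 5.51, 1.8]}
```

View pics/w6.png

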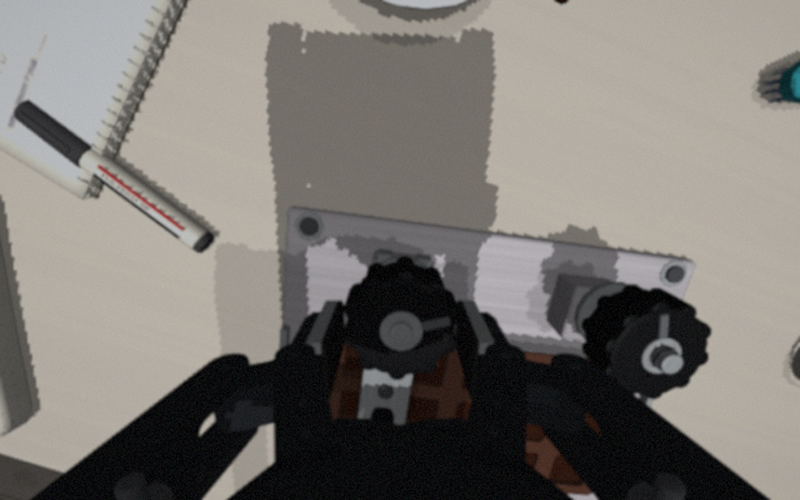

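View pics/s6.png

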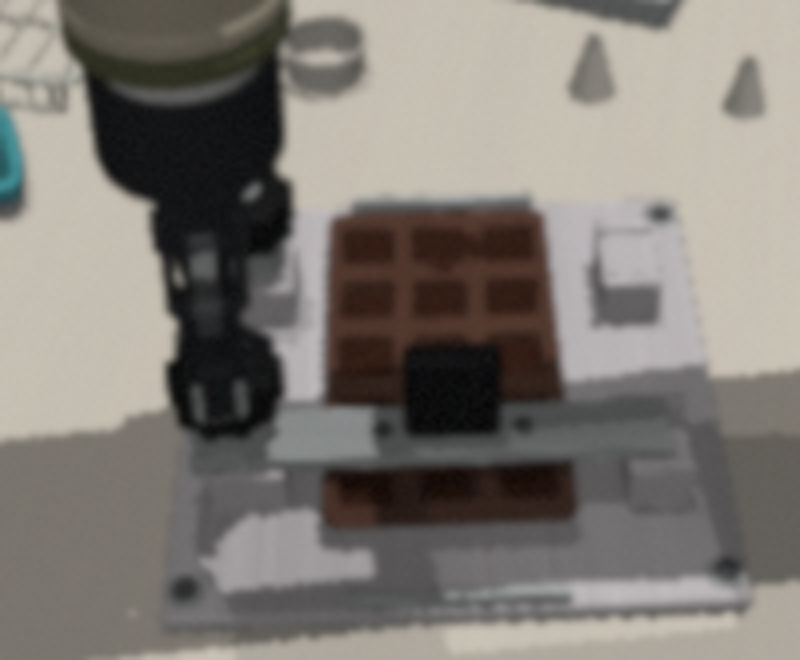

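{"api": "servo_tool", "payload": {
  "translation": [
    [0, 0, 0],
    [0, 0, 0],
    [0.001, -0.001, 0],
    [0.0016, -0.0025, 0],
    [0.0016, -0.0025, 0],
    [0.0016, -0.0025, 0],
    [0.0016, -0.0025, 0],
    [0.0016, -0.0025, 0],
    [0.0016, -0.0025, 0],
    [0.0016, -0.0025, 0],
    [0.0016, -0.0025, 0],
    [0.0016, -0.0025, 0],
    [0.0016, -0.0025, 0],
    [0.0016, -0.0025, 0],
    [0.0016, -0.0025, 0],
    [0.0016, -0.0025, 0],
    [0.0016, -0.0025, 0],
    [0.0016, -0.0025, 0],
    [0.0016, -0.0025, 0],
    [0.0016, -0.0025, 0]
  ],
  "spin": [0, 0, 0, 7, 14, 21, 28, 35, 42, 49, 56, 63, 70, 70, 70, 70, 70, 70, 70, 70],
  "gripper": [0.9, 0.9, 0.9, 0.9, 0.9, 0.9, 0.9, 0.9, 0.9, 0.9, 0.9, 0.9, 0.9, 0.9, 0.4, 0.4, 0.4, 0.4, 0.4, 0.4]
}}

```text
time_s: 8.75
eef_pos: [602.5, 237.4, 62.3]
tool_rot: [[0.011, 1.0, 0.0], [1.0, -0.011, 0.0], [0.0, 0.0, -1.0]]
force: [-1.5, -0.9, 5.5]
grip_width: 48.3
```

```bash
python3 - <<'E'
from h import *
s=env.read_state();R=np.array(s["tool_rot"]);print(np.degrees(np.arctan2(R[1,0],R[0,0])),{k:np.round(s[k],2).tolist() for k in("eef_pos","force","moment","q","grip_width")})
c=cap("wrist"); save("w7.png",c["pixels"],(220,180,420,330),4)
E
```

```text
89.38575670728989 {'eef_pos': [602.45, 237.41, 62.31], 'force': [-1.46, -0.89, 5.52], 'moment': [-0.18, 0.41, -0.27], 'q': [0.3, 0.36, 1.49, 0.0, 1.29, 0.31], 'grip_width': 48.33}
```

View pics/w7.png

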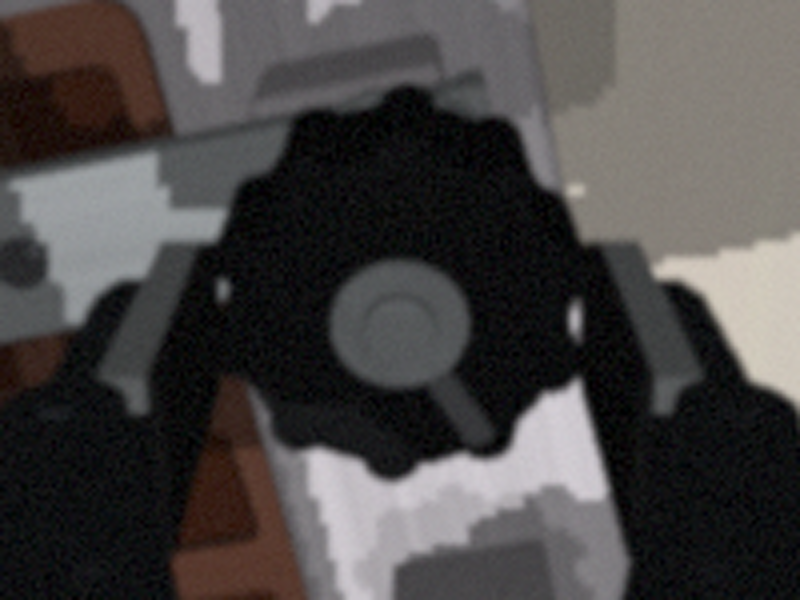

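{"api": "servo_tool", "payload": {
  "translation": [
    [0, 0, 0.0003],
    [0, 0, 0.0006],
    [0, 0, 0.0009],
    [0, 0, 0.0012],
    [0, 0, 0.0015],
    [0, 0, 0.0018],
    [0, 0, 0.0021],
    [0, 0, 0.0024],
    [0, 0, 0.0027],
    [0, 0, 0.003],
    [0, 0, 0.0033],
    [0, 0, 0.0036],
    [0, 0, 0.0036]
  ],
  "spin": [-6, -12, -18, -24, -30, -36, -42, -48, -54, -60, -66, -72, -72],
  "gripper": [0.4, 0.4, 0.4, 0.4, 0.4, 0.4, 0.4, 0.4, 0.4, 0.4, 0.4, 0.4, 0.4]
}}

```text
time_s: 9.88
eef_pos: [602.7, 237.3, 65.9]
tool_rot: [[0.956, 0.295, 0.001], [0.295, -0.956, -0.0], [0.001, 0.0, -1.0]]
force: [-0.7, -0.4, 5.6]
grip_width: 48.5
```

```bash
python3 - <<'E'
from h import *
s=env.read_state();R=np.array(s["tool_rot"]);print(np.degrees(np.arctan2(R[1,0],R[0,0])),{k:np.round(s[k],2).tolist() for k in("eef_pos","force","moment","q","grip_width")})
c=cap("wrist"); save("w8.png",c["pixels"],(220,180,420,330),4)
E
```

```text
17.130057940207397 {'eef_pos': [602.67, 237.3, 65.93], 'force': [-0.74, -0.43, 5.64], 'moment': [-0.27, 0.14, -0.4], 'q': [0.3, 0.36, 1.49, -0.0, 1.29, 1.57], 'grip_width': 48.55}
```

View pics/w8.png

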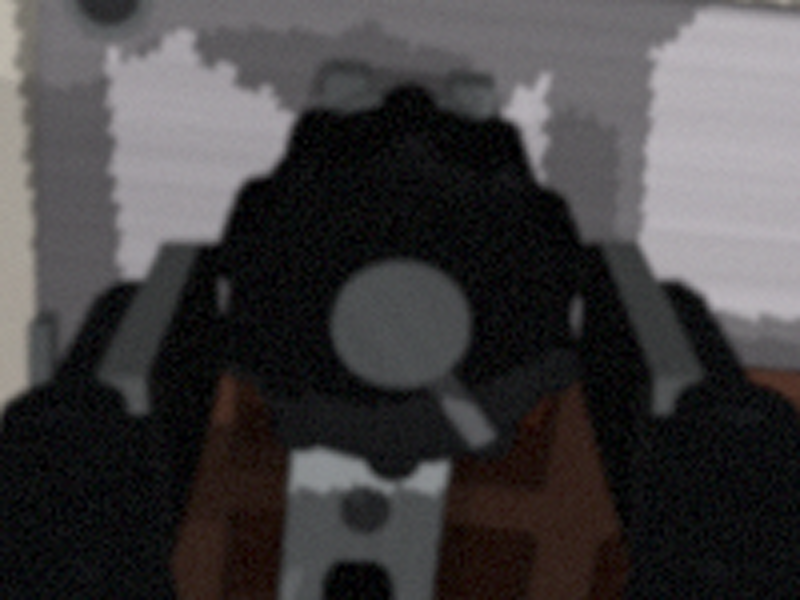

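{"api": "servo_tool", "payload": {
  "translation": [
    [0, 0, 0],
    [0, 0, 0],
    [0, 0, 0],
    [0, 0, 0.03],
    [0, 0, 0.06],
    [-0.02, -0.004, 0.085],
    [-0.05, -0.01, 0.085],
    [-0.08, -0.016, 0.085],
    [-0.098, -0.02, 0.085],
    [-0.098, -0.02, 0.085],
    [-0.098, -0.02, 0.085],
    [-0.098, -0.02, 0.085]
  ],
  "spin": [0, 0, 0, 0, 0, -2, -4, -6, -6, -6, -6, -6],
  "gripper": [1, 1, 1, 1, 1, 1, 1, 1, 1, 1, 1, 1]
}}

```text
time_s: 10.93
eef_pos: [504.9, 217.6, 150.7]
tool_rot: [[0.98, 0.199, 0.001], [0.199, -0.98, 0.0], [0.001, -0.0, -1.0]]
force: [-0.6, -0.3, 0.5]
grip_width: 85.5
```

```bash
python3 - <<'E'
from h import *
c=cap("wrist"); np.savez("w9.npz",**c); save("w9.png",c["pixels"],None,1.25); save("w9z.png",c["pixels"],(240,60,400,300),3.3)
s=env.read_state();R=np.array(s["tool_rot"]);print(np.degrees(np.arctan2(R[1,0],R[0,0])),s["eef_pos"])
E
```

```text
11.483327651952658 [505.08248766 217.57813249 150.56822608]
```

View pics/w9.png

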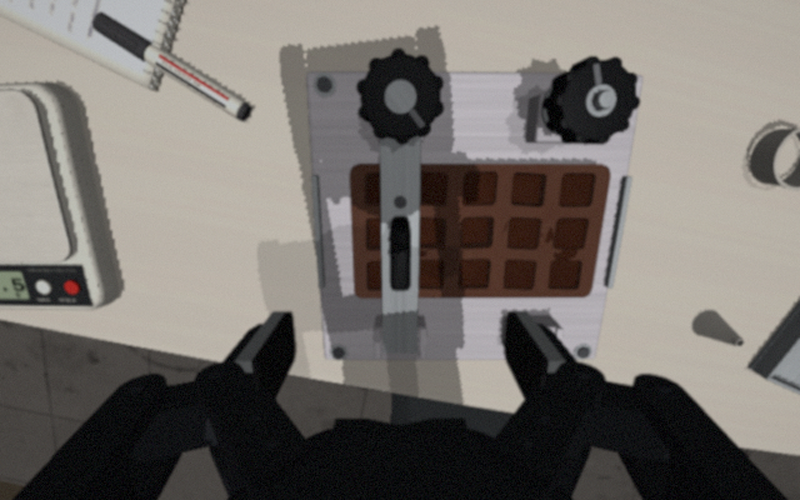

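View pics/w9z.png

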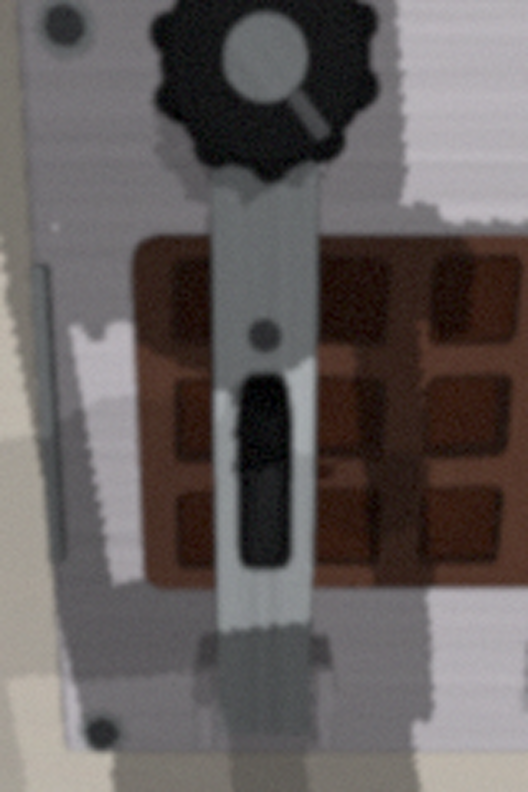

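```bash
python3 - <<'E'
from h import *
np.set_printoptions(precision=1,suppress=True)
w=np.load("w9.npz");Z=lambda p,o,k:(np.array(p,float)+.5)/k-.5+np.array(o)
p=Z([(265,375),(265,568),(238,470),(291,470),(265,58),(210,190),(318,190),(220,735),(312,735)],(240,60),3.3)
q=plane(w,p[:4],94);print(q,(q[0]+q[1])/2,np.linalg.norm(q[0]-q[1]),np.linalg.norm(q[2]-q[3]))
print("knob",plane(w,[p[4]],96))
b=plane(w,p[5:],44);print(b); m=(b[0]+b[1])/2-(b[2]+b[3])/2;print("bar yaw",np.degrees(np.arctan2(m[1],m[0])),np.linalg.norm(b[0]-b[1]), np.linalg.norm(b[2]-b[3]))
# triangulate handle top height with side: top centre
E
```

```text
[[533.3 223.2  94. ]
 [484.8 213.3  94. ]
 [508.8 225.   94. ]
 [511.4 212.3  94. ]] [509.  218.3  94. ] 49.4536574337349 12.984751242864673
knob [[601.8 237.2  96. ]]
[[571.8 246.6  44. ]
 [577.7 217.3  44. ]
 [403.6 211.8  44. ]
 [409.6 182.2  44. ]]
bar yaw 11.74673149042422 29.89681284347147 30.20884511619477
```

```bash
python3 - <<'E'
from h import *
np.set_printoptions(precision=1,suppress=True)
c=cap("side"); save("s9.png",c["pixels"],(270,240,350,310),8)
w=np.load("w9.npz");Z=lambda p,o,k:(np.array(p,float)+.5)/k-.5+np.array(o)
# rear top corners of handle (nearest robot)
print(proj(c,[[484.8,213.3,94]]), (proj(c,[[484.8,213.3,94]])-[270,240])*8)
E
```

```text
[[323.2 266.9]] [[425.9 215.1]]
```

View pics/s9.png

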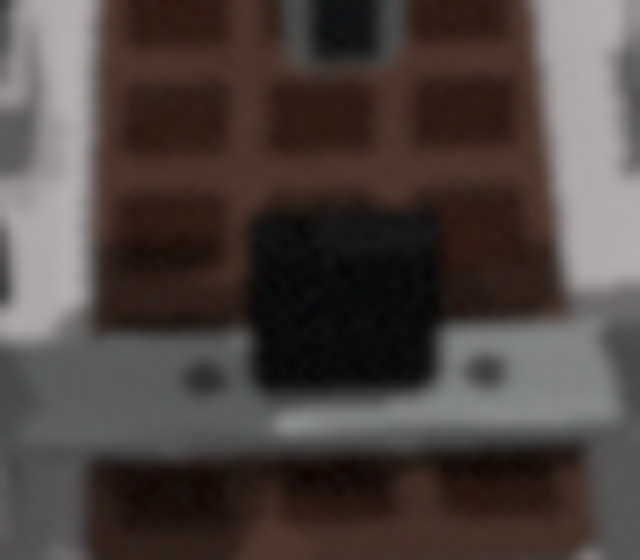

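```bash
python3 - <<'E'
from h import *
np.set_printoptions(precision=1,suppress=True)
c=cap("side");w=np.load("w9.npz");Z=lambda p,o,k:(np.array(p,float)+.5)/k-.5+np.array(o)
print(tri((w,Z((265,568),(240,60),3.3)),(c,Z((437,230),(270,240),8))))
E
```

```text
(array([483.2, 213. ,  90.3]), [0.09372409242185628, 0.09372409242191791])
```

{"api": "servo_tool", "payload": {
  "translation": [
    [0, 0, -0.02],
    [0, 0, -0.04],
    [0, 0, -0.06],
    [0, 0, -0.08],
    [0, 0, -0.09],
    [0, 0, -0.0945],
    [0, 0, -0.0945],
    [0, 0, -0.0945],
    [0, 0, -0.0945],
    [0, 0, -0.0945],
    [0, 0, -0.0945],
    [0, 0, -0.0945],
    [0, 0, -0.0945],
    [0, 0, -0.0945],
    [0, 0, -0.0945],
    [0, 0, -0.0945]
  ],
  "spin": [0, 0, 0, 0, 0, 0, 0, 0, 0, 0, 0, 0, 0, 0, 0, 0],
  "gripper": [1, 1, 1, 1, 1, 1, 1, 0.6, 0.4, 0.3, 0.1, 0.1, 0.1, 0.1, 0.1, 0.1],
  "grip_force": 50
}}

```text
time_s: 12.42
eef_pos: [504.8, 217.4, 56.6]
tool_rot: [[0.98, 0.199, 0.001], [0.199, -0.98, 0.0], [0.001, -0.0, -1.0]]
force: [-0.7, -0.0, 4.9]
grip_width: 12.7
```

```bash
python3 - <<'E'
from h import *
s=env.read_state();R=np.array(s["tool_rot"]);print(np.degrees(np.arctan2(R[1,0],R[0,0])),{k:np.round(s[k],2).tolist() for k in("eef_pos","force","moment","q","grip_width")})
c=cap("side"); save("s10.png",c["pixels"],(200,180,400,345),4)
E
```

```text
11.453309511392598 {'eef_pos': [504.78, 217.45, 56.58], 'force': [-0.72, -0.04, 4.94], 'moment': [-0.11, 0.14, -0.05], 'q': [0.31, 0.12, 1.79, -0.0, 1.23, 1.68], 'grip_width': 12.65}
```

View pics/s10.png

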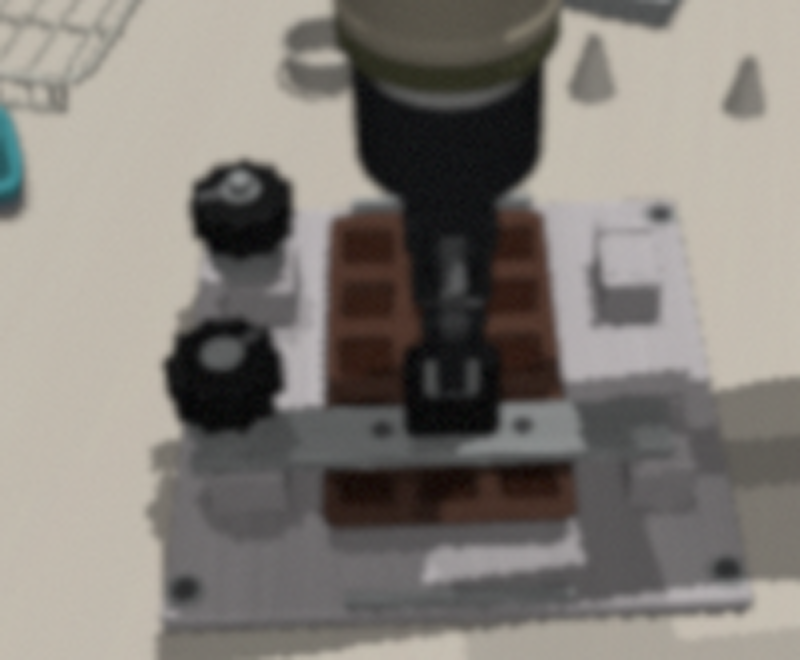

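{"api": "servo_tool", "payload": {
  "translation": [
    [0, 0, 0],
    [0, 0, 0.001],
    [0, 0, 0.002],
    [0, 0, 0.0035],
    [0, 0, 0.005],
    [0, 0, 0.0058],
    [0, 0, 0.0058],
    [0, 0, 0.0058]
  ],
  "spin": [0, 0, 0, 0, 0, 0, 0, 0],
  "gripper": [0.05, 0.05, 0.05, 0.05, 0.05, 0.05, 0.05, 0.05],
  "grip_force": 80
}}

```text
time_s: 13.13
eef_pos: [504.2, 217.4, 61.7]
tool_rot: [[0.98, 0.199, -0.0], [0.199, -0.98, 0.0], [-0.0, -0.0, -1.0]]
force: [0.6, 0.6, -1.4]
grip_width: 11.9
```

```bash
python3 - <<'E'
from h import *
s=env.read_state();R=np.array(s["tool_rot"]);print(np.degrees(np.arctan2(R[1,0],R[0,0])),{k:np.round(s[k],2).tolist() for k in("eef_pos","force","moment","q","grip_width")})
c=cap("side"); save("s11.png",c["pixels"],(230,240,400,345),4.5)
E
```

```text
11.460707127918095 {'eef_pos': [504.23, 217.39, 61.65], 'force': [0.58, 0.6, -1.42], 'moment': [0.04, -0.02, 0.01], 'q': [0.31, 0.11, 1.78, 0.0, 1.25, 1.68], 'grip_width': 11.86}
```

View pics/s11.png

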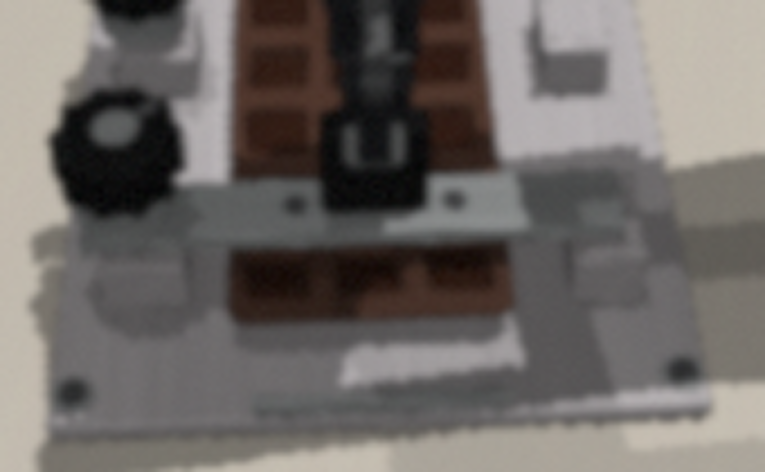

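{"api": "servo_tool", "payload": {
  "translation": [
    [-0.0025, -0.0005, 0.0003],
    [-0.005, -0.001, 0.0003],
    [-0.0075, -0.0015, 0.0003],
    [-0.01, -0.002, 0.0003],
    [-0.01, -0.002, 0.0003]
  ],
  "spin": [0, 0, 0, 0, 0],
  "gripper": [0.05, 0.05, 0.05, 0.05, 0.05]
}}

```text
time_s: 13.6
eef_pos: [493.6, 215.3, 61.8]
tool_rot: [[0.98, 0.199, -0.001], [0.199, -0.98, -0.0], [-0.001, 0.0, -1.0]]
force: [1.2, -1.2, -2.0]
grip_width: 12.0
```

```bash
python3 - <<'E'
from h import *
s=env.read_state();print({k:np.round(s[k],2).tolist() for k in("eef_pos","force","moment","q","grip_width")})
c=cap("side"); save("s12.png",c["pixels"],(230,240,400,345),4.5)
E
```

```text
{'eef_pos': [493.62, 215.27, 61.84], 'force': [1.21, -1.21, -2.01], 'moment': [0.0, -0.04, -0.01], 'q': [0.32, 0.09, 1.81, 0.0, 1.24, 1.69], 'grip_width': 11.98}
```

View pics/s12.png

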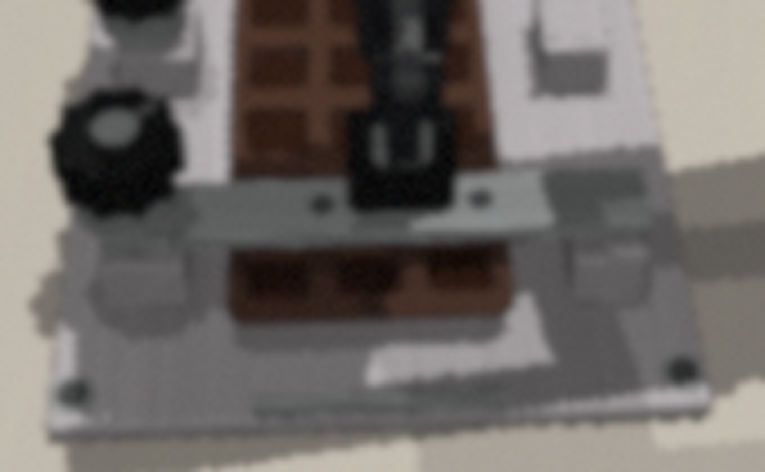

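{"api": "servo_tool", "payload": {
  "translation": [
    [-0.005, -0.001, 0],
    [-0.01, -0.002, 0],
    [-0.015, -0.003, 0],
    [-0.02, -0.004, 0],
    [-0.025, -0.005, 0],
    [-0.03, -0.006, 0],
    [-0.035, -0.007, 0],
    [-0.04, -0.008, 0],
    [-0.045, -0.009, 0],
    [-0.048, -0.0097, 0],
    [-0.048, -0.0097, 0],
    [-0.048, -0.0097, 0.01],
    [-0.048, -0.0097, 0.025],
    [-0.048, -0.0097, 0.045],
    [-0.048, -0.0097, 0.065],
    [-0.048, -0.0097, 0.085],
    [-0.048, -0.0097, 0.1],
    [-0.048, -0.0097, 0.11],
    [-0.048, -0.0097, 0.11]
  ],
  "spin": [0, 0, 0, 0, 0, 0, 0, 0, 0, 0, 0, 0, 0, 0, 0, 0, 0, 0, 0],
  "gripper": [0.05, 0.05, 0.05, 0.05, 0.05, 0.05, 0.05, 0.05, 0.05, 0.05, 0.05, 0.05, 0.05, 0.05, 0.05, 0.05, 0.05, 0.05, 0.05]
}}

```text
time_s: 15.23
eef_pos: [448.1, 206.3, 175.4]
tool_rot: [[0.98, 0.199, 0.005], [0.199, -0.98, 0.002], [0.005, -0.001, -1.0]]
force: [0.5, 0.1, -2.0]
grip_width: 11.8
```

```bash
python3 - <<'E'
from h import *
s=env.read_state();print({k:np.round(s[k],2).tolist() for k in("eef_pos","force","moment","q","grip_width")})
c=cap("side"); save("s13.png",c["pixels"],(150,100,420,345),2.9)
E
```

```text
{'eef_pos': [448.14, 206.26, 175.38], 'force': [0.46, 0.06, -2.04], 'moment': [-0.02, -0.04, 0.01], 'q': [0.33, -0.15, 1.83, 0.0, 1.46, 1.7], 'grip_width': 11.8}
```

View pics/s13.png

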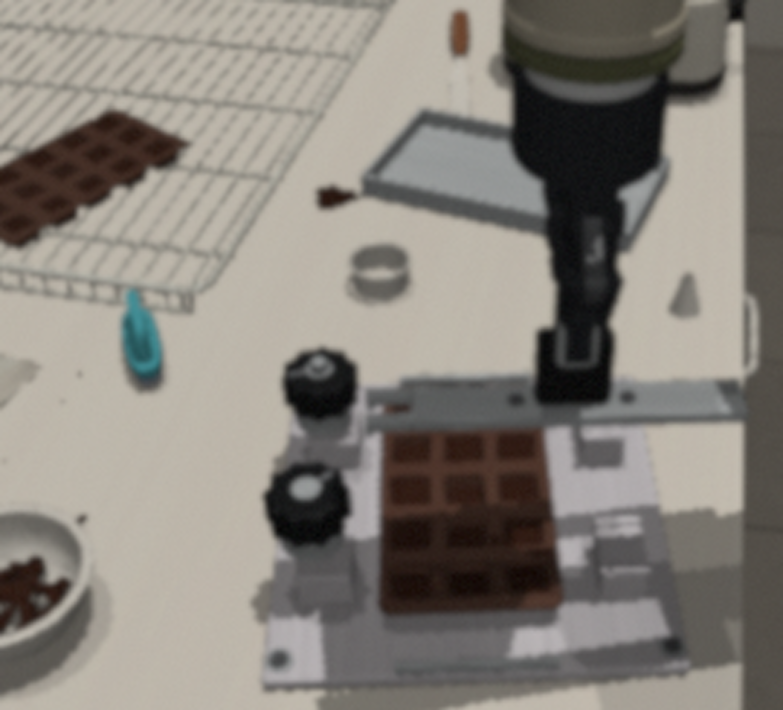

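{"api": "servo_tool", "payload": {
  "translation": [
    [0.002, -0.012, 0],
    [0.007, -0.037, 0],
    [0.013, -0.07, 0],
    [0.018, -0.102, 0],
    [0.024, -0.134, 0],
    [0.03, -0.166, 0],
    [0.036, -0.198, 0],
    [0.041, -0.23, 0],
    [0.047, -0.262, 0],
    [0.053, -0.294, 0],
    [0.059, -0.326, 0],
    [0.064, -0.358, 0],
    [0.07, -0.39, 0],
    [0.076, -0.42, 0],
    [0.08, -0.445, 0],
    [0.083, -0.462, 0],
    [0.085, -0.471, 0],
    [0.085, -0.471, 0],
    [0.085, -0.471, 0]
  ],
  "spin": [0, -1, -2, -4, -6, -8, -10, -12, -14, -16, -18, -20, -21, -22, -23, -23.5, -24, -24, -24],
  "gripper": [0.05, 0.05, 0.05, 0.05, 0.05, 0.05, 0.05, 0.05, 0.05, 0.05, 0.05, 0.05, 0.05, 0.05, 0.05, 0.05, 0.05, 0.05, 0.05]
}}

```text
time_s: 16.87
eef_pos: [530.5, -264.9, 170.7]
tool_rot: [[0.976, -0.218, -0.002], [-0.218, -0.976, 0.002], [-0.002, -0.001, -1.0]]
force: [0.1, -0.2, -2.1]
grip_width: 11.7
```

```bash
python3 - <<'E'
from h import *
s=env.read_state();R=np.array(s["tool_rot"]);print(np.degrees(np.arctan2(R[1,0],R[0,0])),{k:np.round(s[k],2).tolist() for k in("eef_pos","force","moment","q","grip_width")})
c=cap("wrist");np.savez("w14.npz",**c); save("w14.png",c["pixels"],None,1.25)
c=cap("side"); save("s14.png",c["pixels"],(240,60,440,240),3.3);np.savez("s14.npz",**c)
c=cap("top"); save("t14.png",c["pixels"],(320,110,480,280),3.4)
E
```

```text
-12.571618323511393 {'eef_pos': [530.48, -264.94, 170.73], 'force': [0.06, -0.23, -2.14], 'moment': [-0.0, -0.01, 0.09], 'q': [-0.55, 0.13, 1.55, 0.0, 1.46, 1.24], 'grip_width': 11.65}
```

View pics/w14.png

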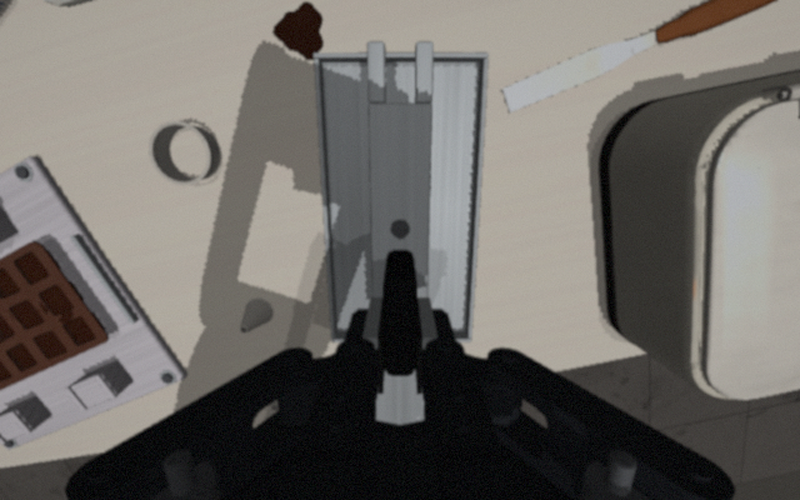

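View pics/s14.png

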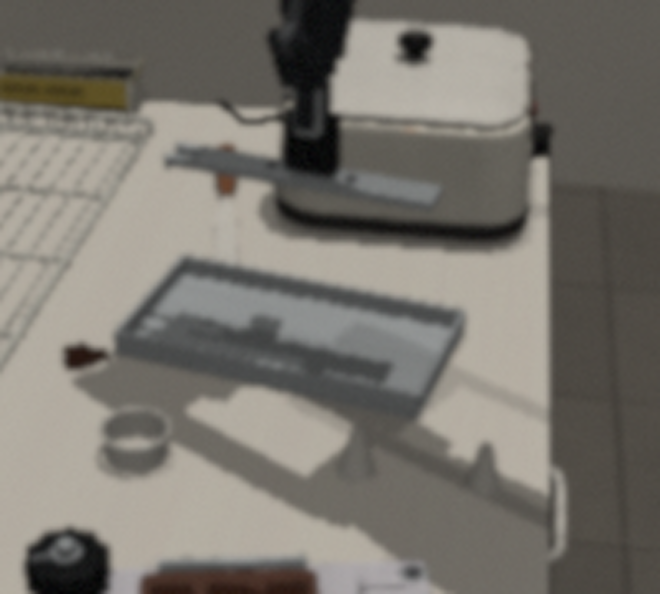

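View pics/t14.png

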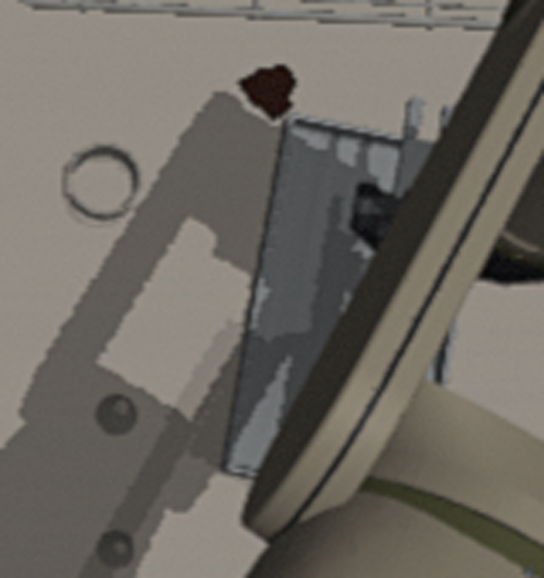

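```bash
python3 - <<'E'
from h import *
np.set_printoptions(precision=1,suppress=True)
w=np.load("w14.npz");s=np.load("s14.npz");Z=lambda p,o,k:(np.array(p,float)+.5)/k-.5+np.array(o)
for n,tc in (("w",plane(w,Z([(315,57),(488,53),(469,339),(332,339)],(0,0),1.25),22)),("s",plane(s,Z([(117,342),(186,258),(465,314),(415,402)],(240,60),3.3),22))):
    ax=(tc[0]+tc[1]-tc[2]-tc[3])/2; ay=(tc[0]+tc[3]-tc[1]-tc[2])/2
    print(n,tc,tc.mean(0),np.linalg.norm(ax),np.degrees(np.arctan2(ax[1],ax[0])),np.linalg.norm(ay),np.degrees(np.arctan2(-ay[0],ay[1])))
# height of a rim corner from two views
print(tri((w,Z((315,57),(0,0),1.25)),(s,Z((117,342),(240,60),3.3))),tri((w,Z((488,53),(0,0),1.25)),(s,Z((186,258),(240,60),3.3))))
# fork end, bar: two views
print(env.read_state()["eef_pos"],env.read_state()["time_s"])
b=plane(w,Z([(377,42),(424,42)],(0,0),1.25),158);print("fork tips",b)
E
```

```text
w [[ 681.6 -229.6   22. ]
 [ 654.6 -364.3   22. ]
 [ 406.4 -307.6   22. ]
 [ 435.8 -175.2   22. ]] [ 544.6 -269.2   22. ] 253.1792998382853 -12.666882359230064 136.4953906055632 -11.927424598908123
s [[ 677.  -212.7   22. ]
 [ 649.2 -356.5   22. ]
 [ 402.  -300.8   22. ]
 [ 433.9 -165.7   22. ]] [ 540.5 -258.9   22. ] 250.49516667850975 -11.820113153322316 142.6245595291445 -12.090399106424583
(array([ 682.7, -228.2,   12.1]), [1.399398078627868, 1.399398078628023]) (array([ 653.4, -365.9,   16.7]), [2.1318548979904834, 2.1318548979905954])
[ 531.1 -264.   171.7] 17.0167
fork tips [[ 646.2 -280.4  158. ]
 [ 641.7 -300.8  158. ]]
```

{"api": "servo_tool", "payload": {
  "translation": [
    [0.001, 0, -0.01],
    [0.001, -0.001, -0.03],
    [0.001, -0.001, -0.055],
    [0.001, -0.001, -0.08],
    [0.001, -0.001, -0.1],
    [0.001, -0.001, -0.115],
    [0.001, -0.001, -0.126],
    [0.001, -0.001, -0.134],
    [0.001, -0.001, -0.139],
    [0.001, -0.001, -0.14],
    [0.001, -0.001, -0.14]
  ],
  "spin": [0, 0, 0, 0, 0, 0, 0, 0, 0, 0, 0],
  "gripper": [0.05, 0.05, 0.05, 0.05, 0.05, 0.05, 0.05, 0.05, 0.05, 0.05, 0.05]
}}

```text
time_s: 17.93
eef_pos: [532.6, -266.4, 32.4]
tool_rot: [[0.976, -0.217, 0.001], [-0.217, -0.976, -0.0], [0.001, 0.0, -1.0]]
force: [0.4, -0.6, -1.3]
grip_width: 11.9
```

```bash
python3 - <<'E'
from h import *
s=env.read_state();print({k:np.round(s[k],2).tolist() for k in("eef_pos","force","moment","grip_width")})
c=cap("side"); save("s15.png",c["pixels"],(260,110,400,200),5)
E
```

```text
{'eef_pos': [532.63, -266.4, 32.4], 'force': [0.37, -0.6, -1.31], 'moment': [0.02, 0.08, 0.0], 'grip_width': 11.88}
```

View pics/s15.png

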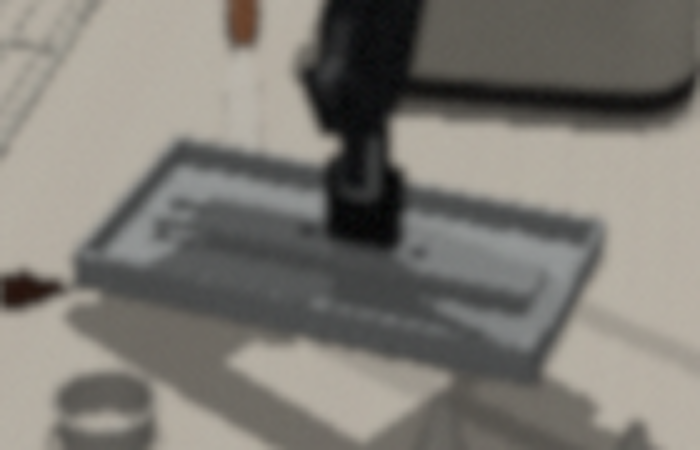

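The bar is well inside the walls and not touching yet. I'll lower it slowly and watch the force.

{"api": "servo_tool", "payload": {
  "translation": [
    [0, 0, -0.001],
    [0, 0, -0.002],
    [0, 0, -0.003],
    [0, 0, -0.004],
    [0, 0, -0.005],
    [0, 0, -0.005],
    [0, 0, -0.005]
  ],
  "spin": [0, 0, 0, 0, 0, 0, 0],
  "gripper": [0.05, 0.05, 0.05, 0.05, 0.05, 0.05, 0.05],
  "grip_force": 30
}}

```text
time_s: 18.57
eef_pos: [532.4, -266.4, 27.2]
tool_rot: [[0.976, -0.217, 0.0], [-0.217, -0.976, -0.0], [0.0, 0.0, -1.0]]
force: [-0.2, 0.0, -0.3]
grip_width: 11.8
```

```bash
python3 - <<'E'
from h import *
s=env.read_state();print({k:np.round(s[k],2).tolist() for k in("eef_pos","force","moment","grip_width")})
E
```

```text
{'eef_pos': [532.42, -266.42, 27.18], 'force': [-0.15, 0.01, -0.28], 'moment': [0.04, -0.03, 0.02], 'grip_width': 11.85}
```

{"api": "servo_tool", "payload": {
  "translation": [
    [0, 0, -0.0005],
    [0, 0, -0.001],
    [0, 0, -0.0015],
    [0, 0, -0.0015],
    [0, 0, -0.0015]
  ],
  "spin": [0, 0, 0, 0, 0],
  "gripper": [0.05, 0.05, 0.05, 0.05, 0.05]
}}

```text
time_s: 18.98
eef_pos: [532.4, -266.5, 26.0]
tool_rot: [[0.976, -0.217, 0.0], [-0.217, -0.976, -0.0], [0.0, 0.0, -1.0]]
force: [-3.4, 0.3, 6.2]
grip_width: 11.8
```

```bash
python3 - <<'E'
from h import *
s=env.read_state();print({k:np.round(s[k],2).tolist() for k in("eef_pos","force","moment","grip_width")})
E
```

```text
{'eef_pos': [532.4, -266.47, 26.05], 'force': [-3.37, 0.31, 6.2], 'moment': [0.16, 0.22, 0.01], 'grip_width': 11.79}
```

{"api": "servo_tool", "payload": {
  "translation": [
    [0, 0, 0],
    [0, 0, 0],
    [0, 0, 0],
    [0, 0, 0],
    [0, 0, 0],
    [0, 0, 0],
    [0, 0, 0]
  ],
  "spin": [0, 0, 0, 0, 0, 0, 0],
  "gripper": [0.2, 0.25, 0.35, 0.5, 0.5, 0.5, 0.5]
}}

```text
time_s: 19.57
eef_pos: [532.3, -266.3, 25.4]
tool_rot: [[0.976, -0.217, -0.0], [-0.217, -0.976, 0.0], [-0.0, -0.0, -1.0]]
force: [0.1, 0.2, -0.0]
grip_width: 43.1
```

```bash
python3 - <<'E'
from h import *
s=env.read_state();print({k:np.round(s[k],2).tolist() for k in("eef_pos","force","moment","grip_width")})
c=cap("side"); save("s16.png",c["pixels"],(260,110,400,200),5)
E
```

```text
{'eef_pos': [532.28, -266.28, 25.42], 'force': [0.08, 0.15, -0.03], 'moment': [-0.07, -0.03, -0.01], 'grip_width': 43.08}
```

View pics/s16.png

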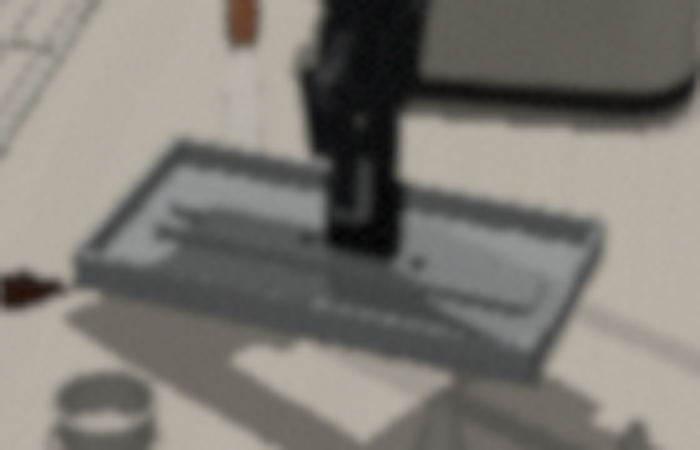

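Released. Next I'll go straight up and check.

{"api": "servo_tool", "payload": {
  "translation": [
    [0, 0, 0.01],
    [0, 0, 0.025],
    [0, 0, 0.05],
    [0, 0, 0.08],
    [0, 0, 0.11],
    [0, 0, 0.14],
    [0, 0, 0.16],
    [0, 0, 0.17],
    [0, 0, 0.17],
    [0, 0, 0.17]
  ],
  "spin": [0, 0, 0, 0, 0, 0, 0, 0, 0, 0],
  "gripper": [0.5, 0.5, 0.5, 0.5, 0.5, 0.5, 0.5, 0.5, 0.5, 0.5]
}}

```text
time_s: 20.45
eef_pos: [532.3, -266.4, 195.4]
tool_rot: [[0.976, -0.217, 0.0], [-0.217, -0.976, -0.0], [0.0, 0.0, -1.0]]
force: [-0.6, -0.7, -0.3]
grip_width: 42.7
```

```bash
python3 - <<'E'
from h import *
s=env.read_state();print({k:np.round(s[k],2).tolist() for k in("time_s","eef_pos","force","moment","grip_width","qvel")})
c=cap("side"); save("s17.png",c["pixels"],(240,60,440,345),2.1)
c=cap("wrist"); save("w17.png",c["pixels"],None,1.25)
E
```

```text
{'time_s': 20.45, 'eef_pos': [532.32, -266.36, 195.37], 'force': [-0.6, -0.74, -0.32], 'moment': [0.04, -0.02, -0.05], 'grip_width': 42.74, 'qvel': [0.0, 0.03, 0.04, -0.0, -0.01, -0.0]}
```

View pics/s17.png

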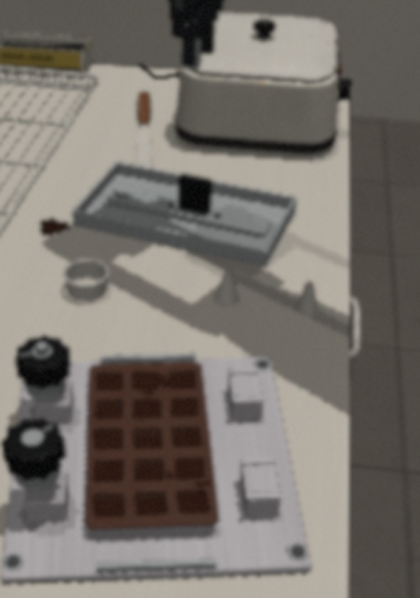

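View pics/w17.png

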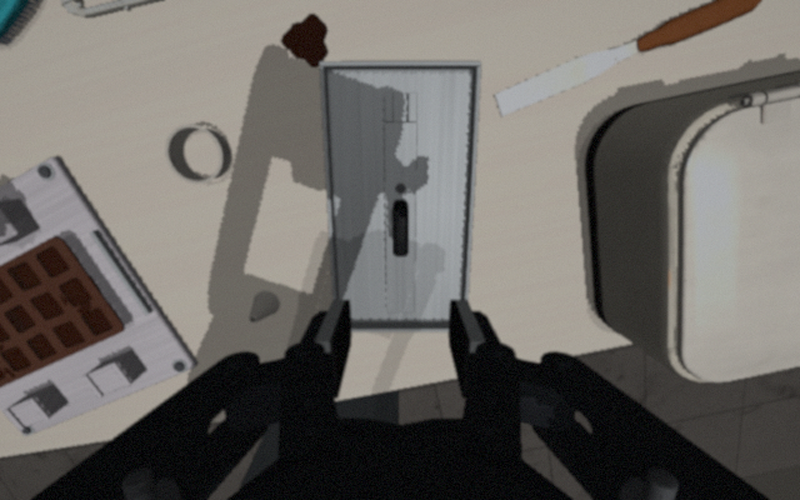

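```bash
python3 -c "
from bench import env
print(env.sign_off())"
```

```text
the job is handed in; nothing more can be done
None
```

The hold-down bar is lying handle-up in the tray, and I handed the job in at about 20.5 s of the 72 s allowed. The sign-off gives no verdict, so success is judged only from my own checks.

- **Knob thread:** Counter-clockwise it blocked at −2.3 N m within 3°; clockwise it gave, so this thread is left-handed. I undid it about 168° (2.9 rad) in two grasps, raising the tool with it.
- **Bar off the jig:** I lifted the bar level by about 5 mm, drew it 58 mm out from under the knob, then lifted it about 110 mm. The wrist force stayed under about 2.5 N through the lift and draw.
- **Into the tray:** I lowered it until the wrist felt about 6 N at the floor, let go and rose clear.

**Last checks:** The side and wrist pictures show the bar inside all four walls with its handle up and the gripper clear. The wrist force reads close to zero. The mould, ring cutter and nozzles look to be where they were, judged by eye and not measured again.

**What disagreed:**
- **Knob position:** The cameras differed by 3–9 mm in y and in height at the knob. My second try at the first grasp followed the wrist camera and sat about 3 mm off the axis. That gave a 17 N side force during the first turn; I corrected it for the second grasp.
- **Tray position:** The tray centre differed by up to 10 mm in y between cameras, well within the room there was.
- **Bar's tilt:** I did not measure it. The 3 mm lip under one end should leave it tilted about 0.014 rad, against the 0.05 rad allowed.

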